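# Stopper a steel flask and hold the sprung seat-check stand in the green

### The arm

A 6-joint arm with a two-finger parallel gripper is mounted at the origin on the work surface. World frame = base frame: x ahead of the robot, y to its left, z up, the work surface at z = 0. Lengths are in m, angles in rad, forces in N, time in s.
With the tool pointing down it reaches from about 0.375 to 0.925 m from the base axis. Payload 5.7 kg.
Tool frame: the origin (TCP) lies midway between the tips of the shut fingers; the grasp point (between the pads) lies 19 mm behind it; z points along the fingers, y is the line along which they close (so a half turn about z gives the same grasp; the last joint's range is limited). The gripper opens to 88 mm and grips with 3 to 60 N. Pads are 20 mm wide; open, the fingers measure 115 mm over their backs; the gripper's body (75 mm by 178 mm) begins 61 mm behind the grasp point.
Start: joints at [-1.23, 0.359, 1.51, -0, 1.272, -0.115], TCP at [0.264, -0.539, 0.223] pointing down, gripper open.
Joint ranges: [-2.97, 2.97], [-1.01, 2.36], [0.21, 2.38], [-0.96, 4.11], [0.2, 2.71], [-2.98, 2.98]. Speed limits (rad/s): [2.39, 2.39, 3.14, 3.14, 3.14, 3.14].

### API

Orientations are given as a unit quaternion [x, y, z, w].
In Python, from bench import move_ptp, servo_line, goto_joints, move_gripper, sleep, inverse_kinematics, capture, PlanningError, close_job, spot_in, silhouettes, current_clock, current_joint_pos, current_qvel, current_joint_torque, current_position, current_orientation, current_force, current_torque, current_finger_gap, current_grip_force gives the robot as it stands. Calls block until the motion is done:
- move_ptp(position, orientation): joint-space move of the TCP to a pose.
- servo_line(position, orientation=None, rate=0.15, contact_N=None): straight line of the TCP; orientation=None keeps the orientation; rate is the mean speed in m/s. With contact_N (N) it stops when the force on the tool has changed by that much, and returns True; else False.
- goto_joints(angles): joint-space move.
- move_gripper(opening): finger opening in m; the grip force is fixed at half the most; returns when the fingers have stopped.
- sleep(seconds).
- inverse_kinematics(position, orientation): joint angles nearest the present ones, or None.
- capture(name): name is "scene" or "top"; returns a dict with "image" (480x640x3 uint8, blue, green, red), "range_z" (480x640 float32, m along the optical axis (not along the pixel's ray), 0 where there is no reading), "intrinsics" (3x3 intrinsics, pixels), "R" (3x3) and "t" (3): a world point X has camera coordinates R X + t. Camera axes: x right, y down, z forward; pixel columns grow to the right and rows downward; lengths in m; the calibration is good to about 2 mm. A picture is of the moment at which its call begins.
A pose or a line that the arm cannot do raises PlanningError and nothing moves.
- close_job(): hands the job in; it is judged then, once.
Trained networks look in the newest picture that a camera, given by its name, has taken for a name from the list of things; names that differ only in an ending like _2 or _b are one class to them, and where a whole thing is asked for, a point or a joint stands for the part that bears it (a point fixed in the world has none). Each returns a list of dicts, best first, with "conf" (0 to 1); they miss things now and then, are a little off and sometimes report something else, mostly with a low value. They report only what shows in the picture. A call takes as long as a camera call. They do not tell look-alikes from the thing itself.
- spot_in(camera, query): "xy" ([column, row] in pixels, amid what is visible of it).
- silhouettes(camera, query): "region" (480x640 bool, what is visible of it) and "xy" ([column, row] in pixels, amid what is visible of it).
Readings, each from a call of its own:
- current_clock(): time.
- current_joint_pos(): joint angles.
- current_qvel(): joint speeds.
- current_joint_torque(): joint torques, N m.
- current_position(): TCP position.
- current_orientation(): TCP orientation.
- current_force(): force on the tool from outside, world axes, zero at the start.
- current_torque(): the same for the moment, N m.
- current_finger_gap(): finger opening in m.
- current_grip_force(): force on a finger pad.
Only numpy, scipy, OpenCV 4.12 (cv2) and the standard library are available. Lean on these libraries where they do the work, as an engineer would, in place of code of your own. Each camera call takes 0.05 s, during which the arm holds its last target. There are 200 camera calls.

### The job

At the packing bench, take the blue stopper from its rest and set it fully home in the mouth of the steel flask that stands in the spring-loaded cradle of the check stand. Then push straight down on the stopper, touching neither flask nor cradle, until the cradle's black pointer is in the green band of the scale (about 13 mm down), never letting it reach the red band, and finish the job while still holding it there: do not let go. Leave the black stopper, the spare green flask and the carton alone.

Things in the scene. Friction and masses are not known exactly. Their poses are not given: they have to be found in the camera images.
- blue_stopper_center (a point): Blue stopper to use, loose, about 60 g: round blue head 52 mm across, 30 mm tall, flat on top, over a black tapered plug 26 mm long (37 mm across at the head, 27 mm at the tip). Point: middle of the head, on its axis, 15 mm below the top, 15 mm above the head's underside, 41 mm above the plug's tip; z up the axis. Starts upright in a rest, in either of two places.
- blue_stopper_shoulder (a point): Centre of the underside of the blue head, 15 mm below its centre; z up the axis. It lies at the flask's mouth point when the stopper is home. At the start it lies on the rim of a fixed white rest tube, 48 mm across and 34 mm tall, with a foot disc 72 mm across and 4 mm thick.
- flask_mouth (a point): Centre of the mouth of the bare steel flask in the stand, level with the rim; z up its axis. Bore 39 mm wide and 30 mm deep, neck 48 mm across outside and 30 mm long, body 72 mm across, 150 mm tall in all, about 250 g, loose in the cradle cup with 1.5 mm play all round. The mouth starts 220 mm above the table and sinks with the cradle.
- cradle_floor (a point): Centre of the inner floor of the stand's aluminium cradle cup (85 mm across, wall 30 mm high inside) that carries the flask; 70 mm above the table when up. Fixed grey base plate 160 x 170 x 15 mm. A white scale post, top 125 mm above the table, stands 66 mm from the cup's axis along this point's +y, with a green band and a red one below it.
- cradle (a joint): How far the sprung cradle is pressed down, in m: 0 fully up (start), 0.026 at the bottom stop. With the flask in it, about 5 N starts it moving and each mm takes 0.5 N more, some 12 N at 13 mm; let go, it springs up. The black pointer is in the green band from 0.008 to 0.018 (middle 0.013) and reaches the red band at 0.022.
- black_stopper_center (a point): Middle of the head of a like stopper with a black head, not to be used; stands in the other rest.
- spare_flask_mouth (a point): Centre of the mouth (150 mm above the table) of a spare flask of the same shape, painted green, loose on the table, not part of the job.
- carton: White flask carton with a blue patch, 85 x 85 x 160 mm, loose, standing on the table; origin at the centre of its underside. Not part of the job.
There are look-alikes about, which are no part of the job. Leave any pink look-alike of the part that bears flask_mouth alone. Several things look just like the part that bears cradle_floor: the one meant starts farthest to the robot's left.

How it is judged:
By the outcome, as a careful person would: the job done as asked, in the order asked, and still so for the second after the job is handed in, while the arm keeps its last pose, push and grip.
It also fails if it takes over 48 s, if anything falls off the work surface, if the arm or the gripper's body presses on something with over 40 N, if the wrist force passes 120 N, or if a joint passes its speed limit or range.

## Working session

There is one attempt and no reset: what is moved stays moved. The work goes in short steps, each a Python script; the robot and the scene stay as the last script left them, time stands still between calls to the robot, and variables do not carry over. Pictures are saved under pics/ and viewed, at most 10 in all, crops included, and the job is handed in when it is done.

```bash
mkdir -p pics; ls; cat > h.py <<'E'
import numpy as np, cv2
from bench import *
def world(c,u,v,z):
    K,R,t=c["intrinsics"],c["R"],c["t"]
    p=np.linalg.solve(K,np.array([u,v,1.0]))*z
    return R.T@(p-t)
def cloud(c,mask):
    v,u=np.nonzero(mask&(c["range_z"]>0)); z=c["range_z"][v,u]
    p=np.linalg.solve(c["intrinsics"],np.array([u,v,np.ones_like(u)],float))*z
    return ((p-np.array(c["t"])[:,None]).T@c["R"])
E
python3 - <<'E'
from h import *
for n in ["scene","top"]:
    c=capture(n); cv2.imwrite(f"pics/{n}0.png",c["image"])
    print(n,"cam",-(c["R"].T@c["t"]).round(3),c["R"][2].round(2))
    for q in ["blue_stopper_center","black_stopper_center","flask_mouth","cradle_floor","spare_flask_mouth","carton"]:
        for d in silhouettes(n,q):
            P=cloud(c,d["region"])
            if len(P)<5: print(q,"few");continue
            top=P[P[:,2]>np.percentile(P[:,2],98)-0.006]
            print(q,round(d["conf"],2),np.round(d["xy"]),len(P),"med",np.median(P,0).round(3),"top",((top.min(0)+top.max(0))/2).round(3),"zmax",P[:,2].max().round(3))
print(current_clock(),current_orientation())
E
```

```text
pics
scene cam [1.345 0.125 1.092] [-0.63 -0.08 -0.77]
blue_stopper_center 0.9 [202. 280.] 477 med [ 0.64  -0.213  0.062] top [ 0.635 -0.215  0.066] zmax 0.069
black_stopper_center 0.59 [214. 205.] 386 med [ 0.4   -0.247  0.061] top [ 0.394 -0.249  0.066] zmax 0.07
flask_mouth 0.88 [371. 195.] 804 med [0.38  0.153 0.118] top [0.421 0.144 0.183] zmax 0.222
flask_mouth 0.88 [290. 247.] 1538 med [ 0.547 -0.027  0.097] top [ 0.526 -0.031  0.15 ] zmax 0.155
flask_mouth 0.85 [353. 225.] 1486 med [0.538 0.125 0.176] top [0.517 0.124 0.219] zmax 0.223
cradle_floor 0.95 [356. 252.] 460 med [0.548 0.128 0.091] top [0.532 0.139 0.101] zmax 0.105
cradle_floor 0.58 [285. 325.] 1448 med [ 0.751 -0.018  0.075] top [ 0.756 -0.007  0.1  ] zmax 0.104
spare_flask_mouth 0.93 [449. 228.] 1563 med [0.464 0.341 0.096] top [0.441 0.345 0.15 ] zmax 0.155
carton 0.67 [491. 317.] 3840 med [0.721 0.408 0.132] top [0.699 0.419 0.162] zmax 0.166
carton 0.63 [353. 254.] 399 med [0.551 0.123 0.086] top [0.535 0.126 0.1  ] zmax 0.104
top cam [0.456 0.033 1.073] [ 0.09 -0.   -1.  ]
blue_stopper_center 0.95 [431. 203.
[... 309 characters left out ...]
4 med [0.367 0.135 0.116] top [0.362 0.14  0.149] zmax 0.153
flask_mouth 0.85 [347. 249.] 873 med [ 0.519 -0.032  0.117] top [ 0.523 -0.034  0.149] zmax 0.153
flask_mouth 0.67 [278. 248.] 1117 med [0.511 0.117 0.186] top [0.515 0.121 0.219] zmax 0.223
cradle_floor 0.58 [350. 146.] 1241 med [ 0.759 -0.02   0.071] top [ 0.754 -0.006  0.099] zmax 0.103
cradle_floor 0.56 [295. 259.] 235 med [0.497 0.099 0.098] top [0.513 0.103 0.138] zmax 0.175
spare_flask_mouth 0.9 [181. 278.] 1283 med [0.443 0.325 0.112] top [0.441 0.341 0.149] zmax 0.153
carton 0.95 [150. 168.] 2964 med [0.685 0.401 0.157] top [0.696 0.415 0.16 ] zmax 0.164
0.7 [ 9.74144819e-01  2.25924480e-01  2.04153905e-06 -7.62834547e-06]
```

View pics/scene0.png

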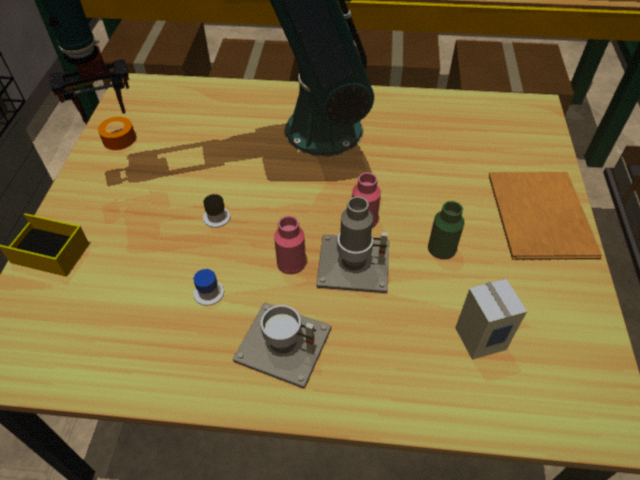

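View pics/top0.png

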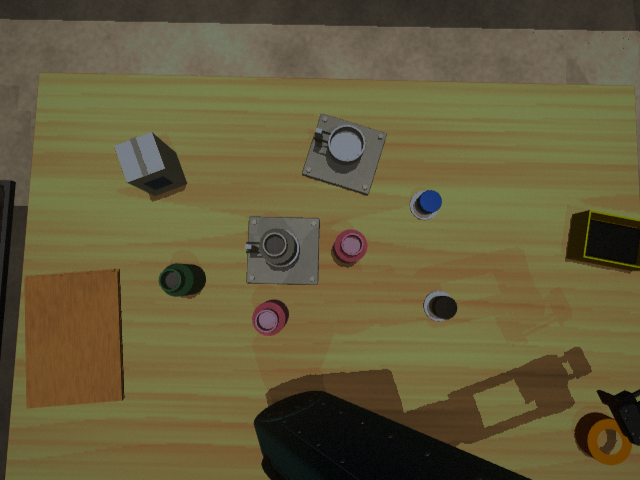

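The steel flask is in the stand at scene (353,225) and top (278,248). The blue stopper is at scene (202,280) and top (431,203). Pink flasks and the second, empty cradle at scene (285,325) are decoys. Next I fit the circles more closely and move to the grasp.

```bash
cat >> h.py <<'E'
def fit(n,q,near,r):
    c=capture(n); best=None
    for d in silhouettes(n,q):
        P=cloud(c,cv2.dilate(d["region"].astype(np.uint8),np.ones((3,3)))>0)
        P=P[np.hypot(*(P[:,:2]-near[:2]).T)<r+0.012]
        P=P[abs(P[:,2]-near[2])<0.006]
        if len(P)<20: continue
        (x,y),rr=cv2.minEnclosingCircle(P[:,:2].astype(np.float32))
        m=(P[:,:2].max(0)+P[:,:2].min(0))/2
        return np.array([x,y,np.median(P[:,2])]),rr,m,P[:,:2].mean(0),len(P)
def ori(x,y):
    a=0.456+ (np.arctan2(y,x)+1.115)   # start heading of the TCP is about -1.115
    return [np.cos(a/2),np.sin(a/2),0,0]
E
python3 - <<'E'
from h import *
for n in ["scene","top"]:
    print(n,*fit(n,"blue_stopper_center",np.array([.633,-.2175,.064]),.026))
    print(n,*fit(n,"flask_mouth",np.array([.516,.122,.22]),.024))
for p in ([.633,-.2175,.038],[.633,-.2175,.2],[.516,.122,.30],[.516,.122,.20]):
    print(inverse_kinematics(p,ori(*p[:2])))
E
```

```text
scene [ 0.63330507 -0.21569563  0.06352371] 0.02763284556567669 [ 0.63320747 -0.2157703 ] [ 0.63499468 -0.21515833] 334
scene [0.51585376 0.12625088 0.21868078] 0.02591725066304207 [0.5170203  0.12402526] [0.5169325  0.12435652] 156
top [ 0.6325168  -0.21948636  0.06266979] 0.02619340643286705 [ 0.63248729 -0.21932066] [ 0.63226261 -0.21859105] 394
top [0.51490808 0.12140027 0.2186302 ] 0.02387448586523533 [0.5149871  0.12130743] [0.51428284 0.12152866] 174
[-4.34085901e-01  6.46826481e-01  1.51512658e+00 -4.44089210e-16
  9.79639595e-01 -1.03325956e-01]
[-4.34085901e-01  4.76610070e-01  1.37546716e+00 -4.44089210e-16
  1.28951542e+00 -1.03325956e-01]
[ 1.01857576e-01  1.93903869e-01  1.54900820e+00 -4.44089210e-16
  1.39868059e+00 -1.30516678e-01]
[ 1.01857576e-01  2.81912772e-01  1.68870935e+00 -4.44089210e-16
  1.17097053e+00 -1.30516678e-01]
```

```bash
python3 - <<'E'
from h import *
S=np.array([.6329,-.2175]); q=ori(*S)
move_gripper(0.088)
move_ptp([*S,.14],q); print(servo_line([*S,.038],rate=.12,contact_N=8),current_position())
move_gripper(0.0); print(current_finger_gap(),current_grip_force(),current_force())
servo_line([*S,.16],rate=.12)
print(current_finger_gap(),current_grip_force(),current_force())
M=np.array([.516,.1227])
move_ptp([*S,.30],q)
move_ptp([*M,.30],ori(*M)); sleep(.2)
print(current_clock(),current_position(),current_finger_gap())
for n in ["scene","top"]:
    c=capture(n); x,y=(353,190) if n=="scene" else (278,248)
    im=c["image"][y-90:y+90,x-110:x+110]
    cv2.imwrite(f"pics/{n}1.png",cv2.resize(im,None,fx=3,fy=3,interpolation=cv2.INTER_CUBIC))
    for d in silhouettes(n,"blue_stopper_center")[:2]:
        P=cloud(c,d["region"]);print(n,d["conf"],d["xy"],len(P),np.median(P,0).round(4) if len(P) else '', P.min(0).round(4),P.max(0).round(4))
    print("mouth",n,fit(n,"flask_mouth",np.array([.516,.122,.22]),.024))
E
```

```text
False [ 0.63354772 -0.21785343  0.03874984]
0.05124454293701541 30.00048726797104 [-0.89738676  0.42654111  3.32606889]
0.051386716464629174 29.99977469444275 [ 0.39614211 -0.34141653 -1.34582901]
8.1 [0.51665576 0.12182741 0.29988005] 0.05173787903508676
scene 0.72 [354.5, 253.9] 449 [0.5489 0.1266 0.0883] [0.4425 0.079  0.0106] [0.5601 0.1727 0.106 ]
scene 0.67 [350.4, 179.9] 199 [0.533 0.11  0.308] [0.1624 0.0852 0.0005] [0.6023 0.1479 0.3826]
mouth scene (array([0.51628339, 0.12400424, 0.21863885]), 0.025373995304107666, array([0.51674937, 0.12432221]), array([0.51685874, 0.12525413]), 149)
mouth top None
```

View pics/scene1.png

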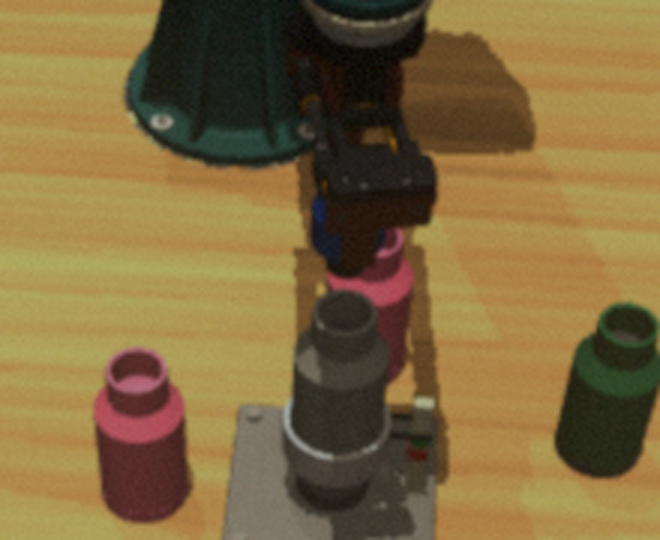

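The stopper is held upright over the flask. Its plug tip is at crop (348,272) and the mouth centre at (346,312). I'll lower it to just above the mouth and check the lateral alignment there.

```bash
python3 - <<'E'
from h import *
M=np.array([.516,.1227]); p=np.array(current_position()); 
servo_line([M[0],M[1],.256],rate=.1); sleep(.3)
p=np.array(current_position()); print(p,current_force())
c=capture("scene")
def px(X):
    k=c["intrinsics"]@(c["R"]@np.array(X)+c["t"]); return (k[:2]/k[2]).round(2)
print("tip@tcp",px([*p[:2],p[2]-.029]),"shoulder",px([*p[:2],p[2]-.003]),"tip+5mm y",px([p[0],p[1]+.005,p[2]-.029]),"mouth",px([*M,.22]))
x,y=358,190
im=c["image"][y-36:y+36,x-48:x+48]
im=cv2.convertScaleAbs(im,alpha=2.0)
cv2.imwrite("pics/s2.png",cv2.resize(im,None,fx=8,fy=8,interpolation=cv2.INTER_CUBIC)); print("crop origin",x-48,y-36)
E
```

```text
[0.51637484 0.12274775 0.25657389] [ 0.08125976  0.35136006 -1.1105635 ]
tip@tcp [357.14 201.85] shoulder [357.74 193.41] tip+5mm y [359.45 202.01] mouth [356.96 204.13]
crop origin 310 154
```

View pics/s2.png

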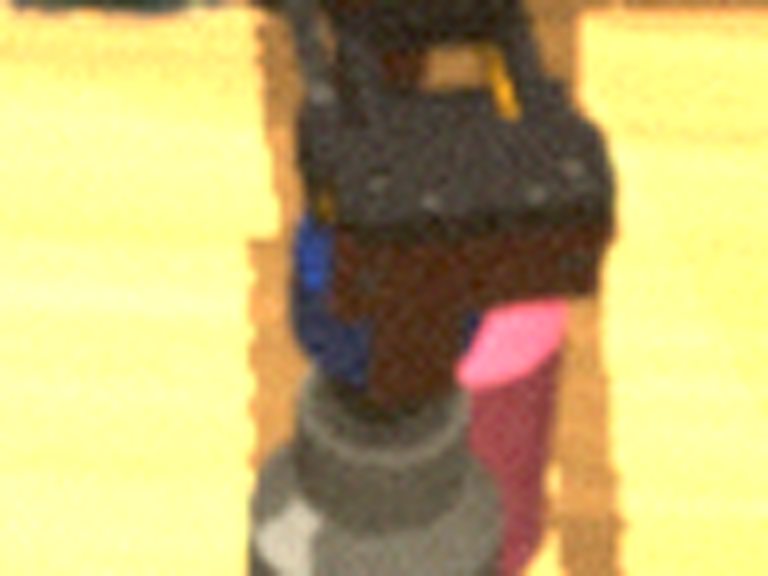

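Head centre is at column about 358.5 and the neck at about 358.1, so they agree to within about 1 mm. Insert with a contact stop.

```bash
python3 - <<'E'
from h import *
M=np.array([.516,.1227])
r=servo_line([*M,.215],rate=.03,contact_N=4); sleep(.2)
print(r,np.round(current_position(),4),np.round(current_force(),2),np.round(current_torque(),2),current_finger_gap(),current_clock())
E
```

```text
True [0.5149 0.1229 0.2235] [-1.81 -0.11  5.4 ] [ 0.05  0.27 -0.01] 0.05142851639739897 10.6417
```

```bash
python3 - <<'E'
from h import *
M=np.array([.516,.1227])
for z in (.2200,.2160,.2125):
    servo_line([*M,z],rate=.02); sleep(.3)
    print(z,np.round(current_position(),4),np.round(current_force(),2),current_finger_gap(),current_clock())
c=capture("scene")
x,y=365,215
im=cv2.convertScaleAbs(c["image"][y-42:y+42,x-50:x+50],alpha=1.8)
cv2.imwrite("pics/s3.png",cv2.resize(im,None,fx=7,fy=7,interpolation=cv2.INTER_CUBIC))
for d in silhouettes("scene","cradle_floor"):
    P=cloud(c,d["region"]); print(d["xy"],np.percentile(P[:,2],[90,97,99]))
print(fit("scene","flask_mouth",np.array([.516,.122,.207]),.024))
E
```

```text
0.22 [0.5156 0.1228 0.2206] [-2.87  0.02  6.66] 0.0518716194620603 11.25
0.216 [0.5155 0.1228 0.2168] [-3.64  0.63  8.14] 0.05187647767766469 11.9
0.2125 [0.5155 0.1228 0.2135] [-3.63  0.37  9.92] 0.051395726138336977 12.525
[282.0, 326.0] [0.09909593 0.10094479 0.10213684]
[351.2, 256.8] [0.08884222 0.09078257 0.09171001]
(array([0.52852231, 0.12413847, 0.20430893]), 0.02205538935959339, array([0.53695448, 0.12413847]), array([0.53568447, 0.11498635]), 20)
```

View pics/s3.png

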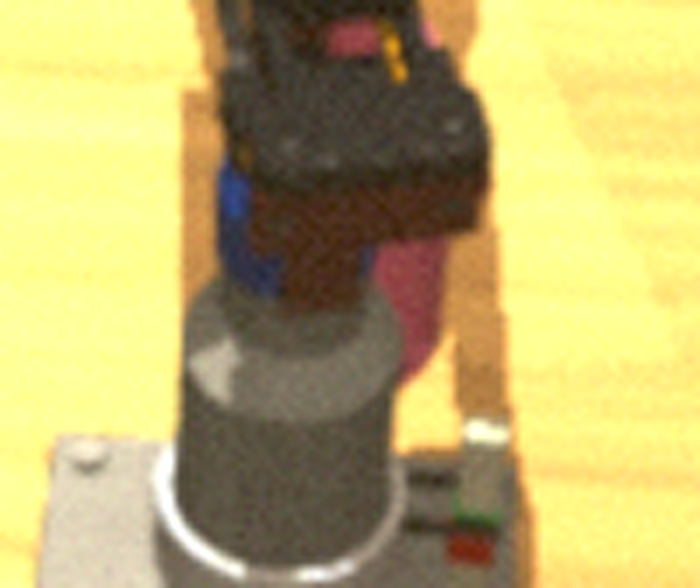

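The pointer is entering the top of the green band and well clear of the red. The stopper head sits on the neck, and the cup rim is about 10.5 mm down. I'll press about 2 mm more, ease the side load and check.

```bash
python3 - <<'E'
from h import *
servo_line([.5152,.1227,.2104],rate=.02); sleep(.5)
print(np.round(current_position(),4),np.round(current_force(),2),current_finger_gap(),current_grip_force(),current_clock())
c=capture("scene")
x,y=372,230
im=cv2.convertScaleAbs(c["image"][y-36:y+54,x-45:x+45],alpha=1.8)
cv2.imwrite("pics/s4.png",cv2.resize(im,None,fx=6.6,fy=6.6,interpolation=cv2.INTER_CUBIC))
for d in silhouettes("scene","cradle_floor"):
    P=cloud(c,d["region"]); print(d["xy"],np.percentile(P[:,2],[90,97,99]))
E
```

```text
[0.5152 0.1229 0.2117] [-3.14  0.83 11.39] 0.051478463807808114 30.00216007232666 13.4833
[354.0, 258.1] [0.08710406 0.08929201 0.0903572 ]
[352.2, 233.1] [0.18171553 0.19381984 0.19906046]
[282.3, 326.6] [0.09937114 0.10149589 0.10263369]
```

View pics/s4.png

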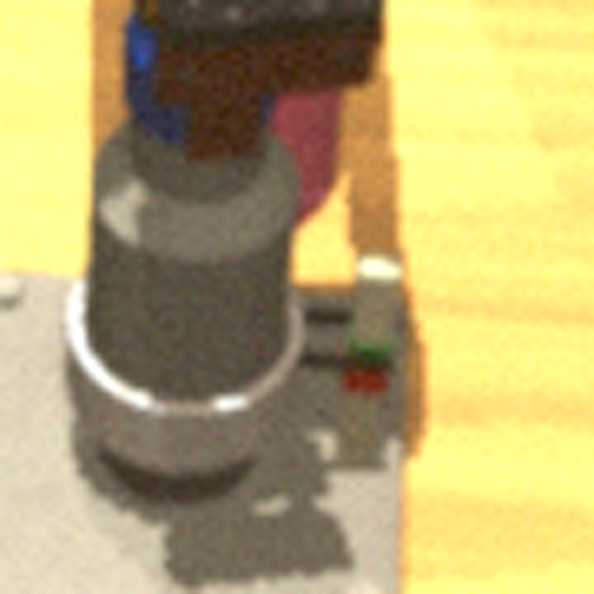

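The stopper head sits on the neck, with the pointer level with the green band around row 350–357 and the red band starting below it. Depth (about 12.3 mm), TCP travel (about 13 mm) and force (about 12.5 N) all agree.

```bash
python3 -c "
from h import *
print(close_job())"
```

```text
the job is handed in; nothing more can be done
None
```

I put the blue stopper home in the steel flask and handed the job in at about 13.5 s on the robot's clock, still holding the cradle 12–13 mm down with the pointer in the green band; the judged result was not shown.

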